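# Find the thread start of a clamp screw, run it in one turn and hold it

### The job

A quick-acting clamp screw stands in the mouth of its threaded boss, not yet started. With the gripper on its hex head, turn it backward (counter-clockwise seen from above) only until it drops off the end of the thread, then turn it forward one full turn counted from the place where it dropped, and finish with the fingers still gripping the head firmly, so that the screw is held started. Do not pull the screw up out of the boss, and leave the loose knob, nozzle and small bolt beside it where they are.

Things in the scene. Friction and masses are not known exactly. Their poses are not given: they have to be found in the camera images.
- boss: Fixed steel boss, 52 mm across, top 50 mm above the bench, on a dark steel foot plate 110 x 90 x 10 mm (x by y) with two ribs and four small screws, bolted down. Origin: centre of the plate's underside, on the screw's axis; z up. Place and yaw vary; yaw tells nothing of where the thread begins. A tall board leans on the bench 0.15 m or more to its left.
- screw_top (a point): Centre of the top of the clamp screw's hexagon head; turns with the head, z up. Head 42 mm across flats, 48.5 across corners, 24 high; pairs of flats face along the point's x axis and 60 and 120 degrees from it. At the start the top is 99 to 105 mm above the bench and the head's underside 25 to 31 mm above the boss, one turn in about 8 mm. Weight about 0.5 kg; it cannot tilt.
- clamp_screw (a joint): Angle of the screw in the boss, rad, growing counter-clockwise seen from above (backward); turning forward (clockwise) makes it smaller. Counts on over whole turns. Its zero has no meaning. It turns lightly (under 0.1 N m) and stays where it is left.
- screw_lift (a joint): Height of the screw, m, up positive; zero has no meaning. Right-hand two-start thread, 16 mm a turn. At first it rides on the end of the boss's thread: turned backward it rises 2.5 mm a radian; after 0.4 to 2.8 rad it falls 8 mm by its own weight, unless a tight grip holds it up (released, it falls). From there forward it screws in. Turned farther backward it climbs again.
- spare_knob_1: Loose dark plastic clamp knob, 36 mm across, 17 mm high, lying flat about 100 mm from the boss; origin at the centre of its underside. Leave alone.
- gas_nozzle_1: Loose copper-coloured welding nozzle, 24 mm across, 53 mm tall, standing about 100 mm from the boss; origin at the centre of its underside. Leave alone.
- bolt_m8_1: Loose small bolt, 15 mm across, 35 mm tall, standing on its head about 110 mm from the boss; origin at the centre of its underside. Leave alone.
Things that resemble listed ones, but are neither listed nor needed, are in the scene too. Of the things like the boss, leave any that is red; of the rest the larger one is meant.

How it is judged (in metres and radians):
On the way, in this order (a step that is already met when the one before it is completed fails the run):
1. the screw has been turned backward past the end of the thread and has dropped (value of joint clamp_screw above 1.5 rad and value of joint screw_lift below -0.004 m), for 0.1 s.
2. it has been turned forward one turn from the drop (value of joint clamp_screw between -5.083 and -3.283 rad and value of joint screw_lift between -0.0265 and -0.0185 m), for 0.2 s.
At the end, for the whole second after the job is handed in: The screw is one turn forward of the place where it dropped (0.8 rad more or 1.0 rad less is allowed), thereby about 12 to 19 mm lower than just after the drop, turning no more, and the fingers still press on it with more than 8 N in all (all of step 2 and contact force between clamp_screw and the fingers above 8 N and velocity of joint clamp_screw between -0.15 and 0.15 rad/s); the arm keeps its last pose, push and grip.
It fails at once if the screw was turned backward more than 1.5 rad past the drop (value of joint clamp_screw above 3.5 rad).
It fails at once if the screw was pulled up out of the boss (more than 9 mm above the end of the thread) (value of joint screw_lift above 0.01 m).
It fails at once if the knob, nozzle or small bolt was moved more than 20 mm (distance of any of spare_knob_1, gas_nozzle_1, bolt_m8_1 from where it was at the start of the episode above 0.02 m).
It also fails if it takes over 67 s, if anything falls off the work surface, if the arm or the gripper's body presses on something with over 40 N, if the wrist force passes 120 N, or if a joint passes its speed limit or range.

### The arm

A 7-joint arm with a two-finger parallel gripper is mounted at the origin on a cart in front of the work surface, level with it; the furniture and walls round the work are solid. World frame = base frame: x ahead of the robot, y to its left, z up, the work surface at z = 0. Lengths are in m, angles in degrees, forces in N, time in s.
With the tool pointing down it reaches from about 0.4 to 0.925 m from the base axis. Payload 4.1 kg.
Tool frame: the origin (TCP) lies midway between the tips of the shut fingers; the grasp point (between the pads) lies 19 mm behind it; z points along the fingers, y is the line along which they close (so a half turn about z gives the same grasp; the last joint's range is limited). The gripper opens to 85 mm and grips with 20 to 120 N. Pads are 22 mm wide; open, the fingers measure 114 mm over their backs; the gripper's body (76 mm by 85 mm) begins 54 mm behind the grasp point. The pads swing forward as they close: fully open they stand 13 mm farther back than shut.
Start: joints at [-71.047, 22.827, 2.584, 88.041, -1.071, 69.15, -2.905], TCP at [0.271, 0.591, 0.231] pointing down, gripper open.
Joint ranges: [-161.44, 161.44], [-28.35, 127.94], [-78.24, 83.42], [0, 140.83], [-78.03, 258.03], [13.02, 114.36], [-168.23, 168.23]. Speed limits (degrees/s): [147.25, 147.25, 180, 180, 180, 180, 180].

### API

Orientations are given as a 3x3 rotation matrix whose columns are the frame's x, y, z axes.
In Python, from plant import sense, capture, camera_info, close_job, recognise, mark_of gives the robot as it stands.
- The arm moves only by the tool send_rows, never from a script. Its argument "commands" is a list of rows, each a list of 7 numbers: the shift along the world's x, y, z in mm, then the turn, a rotation vector about the world's x, y, z in rad, then the gripper's target within -1 to 1 (shut at 1, half-way at 0, fully open at -1). In form: [[dx, dy, dz, wx, wy, wz, claw], ...]. A call has 1 to 20 rows; each row is the pose to reach, as a shift and turn from the pose commanded when the call began; what a row does not reach only later rows make up. A row lasts 1/8 s, in which the tool goes at most 62.5 mm and 10.7 degrees, less where a joint would pass 70% of its speed; a pose out of reach is approached as far as the arm can. A call with a gripper value outside its range is refused whole. The fingers move at their own pace and stop on an object; the grip force is fixed at half the most. Time passes only in rows, so rows that repeat a pose let the fingers close. It gives the time, the measured TCP pose, the force, the opening and the grip force at its end, in the units of the state.
- sense(): the state, without advancing time (a new reading comes with each control period).
- capture(name): name is "scene" or "top"; returns the picture (480x640x3 uint8, red, green, blue); there is no depth.
- camera_info(name): a dict with "mtx" (3x3 intrinsics, pixels), "rvec" (rotation vector, rad) and "tvec" (3), from world to camera coordinates, as OpenCV has them. Camera axes: x right, y down, z forward; pixel columns grow to the right and rows downward; lengths in m; the calibration is good to about 2 mm. A picture is of the moment at which its call begins. camera_info takes no time and is no camera call.
- close_job(): hands the job in; it is judged then, once.
Trained networks look in the newest picture that a camera, given by its name, has taken for a name from the list of things; names that differ only in an ending like _2 or _b are one class to them, and where a whole thing is asked for, a point or a joint stands for the part that bears it (a point fixed in the world has none). Each returns a list of dicts, best first, with "p" (0 to 1); they miss things now and then, are a little off and sometimes report something else, mostly with a low value. They report only what shows in the picture. A call takes as long as a camera call. They do not tell look-alikes from the thing itself.
- recognise(query, camera): "extent" ([centre column, centre row, width, height] in pixels, round what is visible of it).
- mark_of(query, camera): "pixel" ([column, row] in pixels: a listed point, or the origin of a listed thing).
The state is a dict: "t": time; "q": joint angles; "joint_velocities": joint speeds; "tau": joint torques, N m; "eef_pos": TCP position; "ee_rot": TCP orientation; "ft_force": force on the tool from outside, world axes, zero at the start; "torque": the same for the moment, N m; "gripper_width": finger opening in m; "gripper_force": force on a finger pad.
Only numpy, scipy, OpenCV 4.12 (cv2) and the standard library are available. Lean on these libraries where they do the work, as an engineer would, in place of code of your own. Each camera call takes 0.05 s, during which the arm holds its last target. There are 200 camera calls.

## Working session

There is one attempt and no reset: what is moved stays moved. The work goes in short steps, Python scripts to look and compute and a tool call to move; the robot and the scene stay as the last step left them, time stands still between calls to the robot, and variables do not carry over. Pictures are saved under pics/ and viewed, at most 10 in all, crops included, and the job is handed in when it is done.

Besides the shell and the picture viewer there is one more tool, called as a command line: name --pt "numbers of a row" for each row, then --argument value for the rest. send_rows: Moves the arm, as the interface text tells. Its arguments: {"type":"object","properties":{"commands":{"type":"array"}},"required":["commands"]}

```bash
mkdir -p pics; cat > h.py <<'E'
import numpy as np, cv2
from plant import *
def ray(cam,px):
    c=camera_info(cam);K=np.array(c["mtx"]);R=cv2.Rodrigues(np.array(c["rvec"],float))[0];t=np.array(c["tvec"],float).ravel()
    d=R.T@np.linalg.inv(K)@np.array([px[0],px[1],1.]);return -R.T@t,d
def atz(cam,px,z):
    o,d=ray(cam,px);return o+d*(z-o[2])/d[2]
def proj(cam,P):
    c=camera_info(cam)
    return cv2.projectPoints(np.array(P,float).reshape(-1,3),np.array(c["rvec"],float),np.array(c["tvec"],float),np.array(c["mtx"],float),None)[0].reshape(-1,2)
E
python3 - <<'E'
from h import *
for n in("scene","top"):
    im=capture(n);cv2.imwrite(f"pics/{n}0.png",im[:,:,::-1])
    o,_=ray(n,(0,0));print(n,"cam at",o.round(3))
    for q,z in(("boss",0),("screw_top",.102),("spare_knob_1",0),("gas_nozzle_1",0),("bolt_m8_1",0)):
        for r in mark_of(q,n): print(n,q,round(r["p"],2),np.round(r["pixel"],1),atz(n,r["pixel"],z).round(3))
print(sense())
E
```

```text
scene cam at [-0.002  0.571  0.651]
scene boss 0.89 [389.  361.3] [0.336 0.148 0.   ]
scene boss 0.72 [361.4 210.5] [ 0.613 -0.065  0.   ]
scene boss 0.59 [311.3 295.9] [0.503 0.147 0.   ]
scene screw_top 0.94 [308.7 245.6] [0.504 0.151 0.102]
scene screw_top 0.64 [359.7 162.3] [ 0.619 -0.06   0.102]
scene screw_top 0.63 [393.1 321.8] [0.323 0.166 0.102]
scene spare_knob_1 0.95 [276.  337.7] [0.471 0.241 0.   ]
scene gas_nozzle_1 0.71 [241.1 294. ] [0.576 0.227 0.   ]
scene bolt_m8_1 0.57 [259.6 263.1] [0.616 0.163 0.   ]
top cam at [0.458 0.156 1.044]
top boss 0.87 [322.8 327.8] [0.333 0.147 0.   ]
top boss 0.68 [429.  177.5] [ 0.61  -0.054  0.   ]
top boss 0.64 [323.  235.8] [0.503 0.145 0.   ]
top screw_top 0.97 [445.  168.5] [ 0.61  -0.061  0.102]
top screw_top 0.84 [322. 233.] [0.503 0.148 0.102]
top screw_top 0.84 [322.  332.1] [0.339 0.149 0.102]
top spare_knob_1 0.76 [271.1 256.4] [0.465 0.241 0.   ]
top gas_nozzle_1 0.48 [281.1 194.4] [0.58  0.222 0.   ]
top bolt_m8_1 0.36 [320.1 174.5] [0.617 0.15  0.   ]
{'t': 0.6, 'q': array([-71.04823689,  22.8256897 ,   2.5856351 ,  88.03985552,
        -1.07200414,  69.15125966,  -2.90552491]), 'joint_velocities': array([ 0.00559882,  0.04054987, -0.10485463,  0.01845347,  0.03433271,
       -0.02968141, -0.02151496]), 'tau': array([-6.37137273e-04, -4.74734187e+01,  1.36197187e+00, -2.54390270e+01,
        1.13949852e-02,  1.25828301e-03,  3.59464693e-06]), 'eef_pos': array([0.27082989, 0.59092946, 0.23136451]), 'ee_rot': array([[-9.09075316e-01,  4.16631811e-01,  6.23345929e-05],
       [ 4.16631815e-01,  9.09075309e-01,  1.14117633e-04],
       [-9.12180304e-06,  1.29712098e-04, -9.99999992e-01]]), 'ft_force': array([ 0.73683973,  0.71950756, -0.25848536]), 'torque': array([ 0.01185204, -0.00541766, -0.01622636]), 'gripper_force': 0.0, 'gripper_width': 0.08533526606198742}
```

View pics/scene0.png

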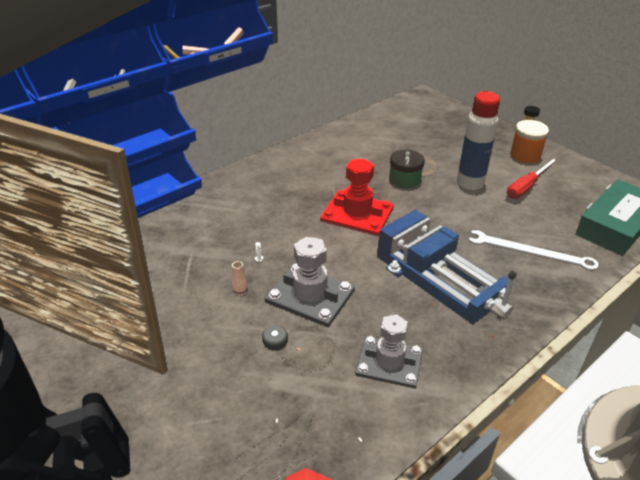

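View pics/top0.png

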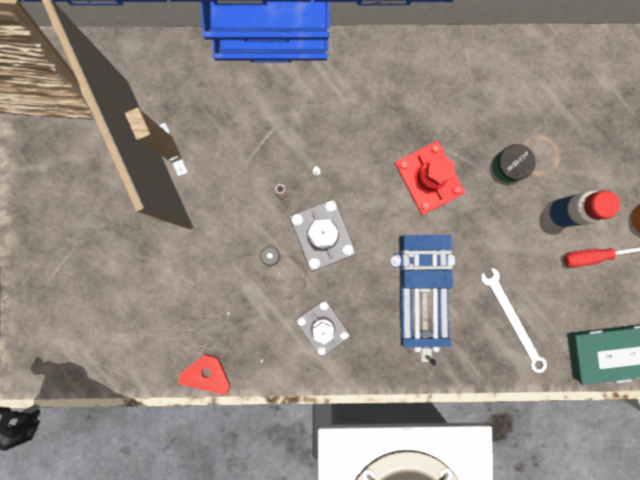

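Three things resemble the boss. The red one is at top (429,177) and scene (361,210), and it is excluded. The small grey one is at top (323,328) and scene (389,361). The large grey one is at top (323,236) and scene (311,296). The large grey one fits, being the larger of the non-red ones, with knob, nozzle and bolt about 100 mm from it. I'll confirm this in a crop and read the hex yaw there.

```bash
python3 - <<'E'
from h import *
im=cv2.imread("pics/top0.png");g=cv2.imread("pics/scene0.png")
a=cv2.resize(im[200:270,285:360],None,fx=7,fy=7,interpolation=cv2.INTER_CUBIC)[:490]
b=cv2.resize(g[230:325,262:357],(490,490),interpolation=cv2.INTER_CUBIC)[:, :270+220]
b=cv2.resize(b,(275,275)); c=np.zeros((490,275,3),np.uint8);c[:275]=b
cv2.imwrite("pics/crop.png",np.hstack([a,c]))
# px -> world for orientation
for p in((322,233),(332,233),(322,223)):print(p,atz("top",p,.102).round(4))
# hex fit: try yaw and centre: mean gradient magnitude along outline, both cams
def score(cam,G,x,y,z,yaw):
    th=np.radians(yaw+30+60*np.arange(7));P=np.c_[x+.02425*np.cos(th),y+.02425*np.sin(th),np.full(7,z)]
    p=proj(cam,P);s=np.linspace(0,1,12)[:-1,None]
    q=np.vstack([p[i]*(1-s)+p[i+1]*s for i in range(6)]).astype(np.float32)
    return cv2.remap(G,q[:,:1],q[:,1:],cv2.INTER_LINEAR).mean()
G={}
for n,i in(("top",im),("scene",g)):
    f=cv2.GaussianBlur(i,(0,0),.8).astype(np.float32);G[n]=np.sqrt((cv2.Sobel(f,-1,1,0)**2+cv2.Sobel(f,-1,0,1)**2).sum(2)).astype(np.float32)
for cams in(("top",),("scene",),("top","scene")):
    R=[]
    for dx in np.arange(-.008,.0081,.001):
        for dy in np.arange(-.008,.0081,.001):
            for yaw in range(-30,30,3):
                R.append((sum(score(n,G[n],.503+dx,.148+dy,.102,yaw) for n in cams),round(.503+dx,4),round(.148+dy,4),yaw))
    R.sort(reverse=True);print(cams,[tuple(np.round(r,3)) for r in R[:5]])
E
```

```text
(322, 233) [0.5031 0.148  0.102 ]
(332, 233) [0.5029 0.1312 0.102 ]
(322, 223) [0.5198 0.1478 0.102 ]Traceback (most recent call last):
  File "<stdin>", line 23, in <module>
  File "<stdin>", line 23, in <genexpr>
  File "<stdin>", line 12, in score
  File "h.py", line 9, in proj
    c=camera_info(cam)
ValueError: time passes only in moves, steps and waits
```

View pics/crop.png

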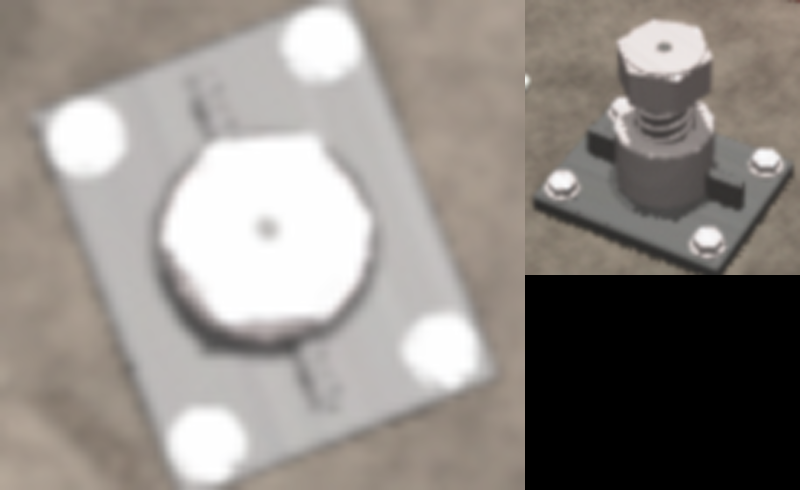

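```bash
python3 - <<'E'
s=open('h.py').read().replace("from plant import *","from plant import *\nimport plant,functools\ncamera_info=functools.lru_cache(None)(plant.camera_info)")
open('h.py','w').write(s)
E
python3 - <<'E'
from h import *
for n,p in(("scene",(163,370)),("top",(190,227)),("top",(140,210))):
    print(n,p,[atz(n,p,z).round(3) for z in(0,.2,.3)])
im=cv2.imread("pics/top0.png");g=cv2.imread("pics/scene0.png")
def score(cam,G,x,y,z,yaw):
    th=np.radians(yaw+30+60*np.arange(7));P=np.c_[x+.02425*np.cos(th),y+.02425*np.sin(th),np.full(7,z)]
    p=proj(cam,P);s=np.linspace(0,1,12)[:-1,None]
    q=np.vstack([p[i]*(1-s)+p[i+1]*s for i in range(6)]).astype(np.float32)
    return cv2.remap(G,q[:,:1],q[:,1:],cv2.INTER_LINEAR).mean()
G={}
for n,i in(("top",im),("scene",g)):
    f=cv2.GaussianBlur(i,(0,0),.8).astype(np.float32);G[n]=np.sqrt((cv2.Sobel(f,-1,1,0)**2+cv2.Sobel(f,-1,0,1)**2).sum(2)).astype(np.float32)
for cams in(("top",),("top","scene")):
    R=[]
    for dx in np.arange(-.006,.0061,.001):
        for dy in np.arange(-.006,.0061,.001):
            for yaw in range(-30,30,3):
                R.append((sum(score(n,G[n],.503+dx,.148+dy,.102,yaw) for n in cams),round(.503+dx,4),round(.148+dy,4),yaw))
    R.sort(reverse=True);print(cams,[tuple(np.round(r,3).tolist()) for r in R[:5]])
E
```

```text
scene (163, 370) [array([0.524, 0.391, 0.   ]), array([0.363, 0.447, 0.2  ]), array([0.282, 0.474, 0.3  ])]
top (190, 227) [array([0.521, 0.39 , 0.   ]), array([0.509, 0.345, 0.2  ]), array([0.503, 0.323, 0.3  ])]
top (140, 210) [array([0.553, 0.482, 0.   ]), array([0.535, 0.419, 0.2  ]), array([0.526, 0.388, 0.3  ])]
('top',) [(342.844, 0.504, 0.147, 0.0), (340.818, 0.504, 0.147, 3.0), (340.292, 0.503, 0.147, 3.0), (339.631, 0.503, 0.147, 6.0), (338.762, 0.504, 0.147, 6.0)]
('top', 'scene') [(675.148, 0.503, 0.15, 6.0), (674.8, 0.503, 0.15, 3.0), (671.121, 0.503, 0.149, 3.0), (670.464, 0.503, 0.149, 6.0), (668.6, 0.503, 0.149, 0.0)]
```

The crop confirms the large grey boss, with its hex head centred at crop (267,228). One pair of flats faces ±x, turned about +3°. I'll approach in front of the board.

send_rows --pt "20 -60 0 0 0 -0.1 -1" --pt "40 -120 0 0 0 -0.2 -1" --pt "55 -180 0 0 0 -0.35 -1" --pt "70 -240 0 0 0 -0.5 -1" --pt "110 -290 0 0 0 -0.65 -1" --pt "150 -340 -10 0 0 -0.8 -1" --pt "190 -390 -30 0 0 -0.95 -1" --pt "232 -443 -60 0 0 -1.09 -1" --pt "232 -443 -60 0 0 -1.09 -1" --pt "232 -443 -60 0 0 -1.09 -1" --pt "232 -443 -60 0 0 -1.09 -1"

```text
t: 1.98
eef_pos: [0.5025, 0.1494, 0.1718]
ee_rot: [[-0.053, 0.999, 0.0], [0.999, 0.053, 0.001], [0.001, 0.0, -1.0]]
ft_force: [-0.6, 0.1, 0.4]
gripper_width: 0.0856
gripper_force: 0.0
```

```bash
python3 - <<'E'
from h import *
for n in("scene","top"):
    im=capture(n);cv2.imwrite(f"pics/{n}1.png",im[:,:,::-1])
    for r in mark_of("screw_top",n): print(n,round(r["p"],2),np.round(r["pixel"],1),atz(n,r["pixel"],.102).round(4))
print(sense())
E
```

```text
scene 0.72 [359.6 163.6] [ 0.616  -0.0567  0.102 ]
scene 0.62 [309.7 245.5] [0.5034 0.1497 0.102 ]
scene 0.61 [394.5 322.6] [0.3208 0.1655 0.102 ]
top 0.98 [444. 171.] [ 0.6063 -0.0589  0.102 ]
{'t': 2.175, 'q': array([-43.50323224,  14.40993698,  26.18947422, 109.7747252 ,
        -7.53574119,  57.41524712, -10.89868434]), 'joint_velocities': array([ 0.14396566,  0.17722699,  0.33333801,  0.0128055 , -0.0075293 ,
       -0.01979038,  0.0068732 ]), 'tau': array([ 6.18777447e-02, -3.31676245e+01,  3.33616018e+00, -2.27606446e+01,
        9.45525477e-03, -1.99712005e-03, -2.11286868e-03]), 'eef_pos': array([0.50249976, 0.14932342, 0.17183846]), 'ee_rot': array([[-5.34526926e-02,  9.98570166e-01,  6.57675936e-04],
       [ 9.98569989e-01,  5.34520746e-02,  9.23836039e-04],
       [ 8.87360964e-04,  7.06116975e-04, -9.99999357e-01]]), 'ft_force': array([-0.39523811,  0.28604667, -0.79050712]), 'torque': array([-0.01839718, -0.03185232,  0.02177991]), 'gripper_force': 0.0, 'gripper_width': 0.08543415536803325}
```

View pics/scene1.png

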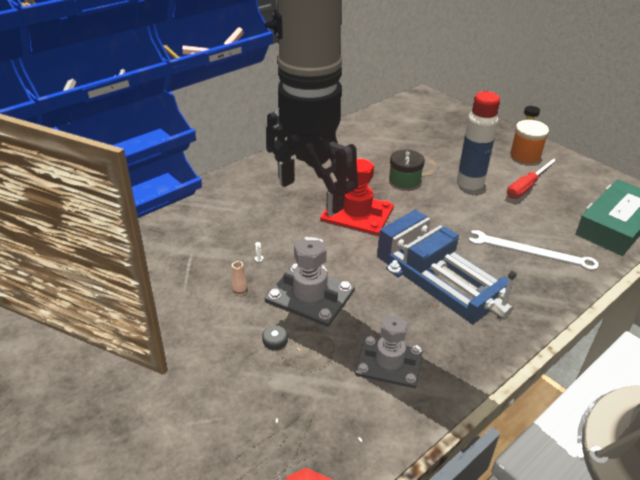

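The picture shows the fingers at (287,180) and (338,208), straddling the axis of the screw head at (310,246). The knob, nozzle and bolt are untouched. Next I descend and grip.

send_rows --pt "0 -1 -50 0 0 0 -1" --pt "0 -1 -100 0 0 0 -1" --pt "0 -1 -100 0 0 0 -1" --pt "0 -1 -100 0 0 0 1" --pt "0 -1 -100 0 0 0 1" --pt "0 -1 -100 0 0 0 1" --pt "0 -1 -100 0 0 0 1" --pt "0 -1 -100 0 0 0 1" --pt "0 -1 -100 0 0 0 1"

```text
t: 3.3
eef_pos: [0.5035, 0.1476, 0.0736]
ee_rot: [[-0.051, 0.999, 0.002], [0.999, 0.051, 0.002], [0.002, 0.002, -1.0]]
ft_force: [-3.0, 0.8, 7.7]
gripper_width: 0.0411
gripper_force: 60.7
```

```bash
python3 - <<'E'
from h import *
im=capture("scene");cv2.imwrite("pics/scene2.png",cv2.resize(im[130:330,220:420,::-1],None,fx=3,fy=3,interpolation=cv2.INTER_CUBIC))
s=sense();print({k:np.round(s[k],3) for k in("t","q","ft_force","torque","gripper_width","gripper_force","eef_pos")})
E
```

```text
{'t': np.float64(3.35), 'q': array([-40.738,  22.195,  24.084, 114.68 , -12.602,  45.468,  -6.427]), 'ft_force': array([-2.414,  0.493,  7.847]), 'torque': array([-0.057,  0.553,  0.004]), 'gripper_width': np.float64(0.041), 'gripper_force': np.float64(60.69), 'eef_pos': array([0.503, 0.148, 0.074])}
```

View pics/scene2.png

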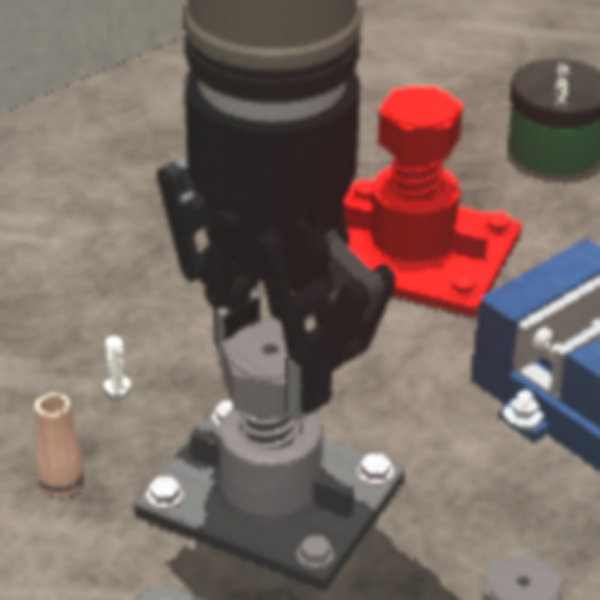

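The head is at crop (265,350), held between both pads, with 8 N of downward preload to act as the drop signal. Turning backward in small steps.

send_rows --pt "0 0 0.4 0 0 0.17 1" --pt "0 0 0.9 0 0 0.35 1" --pt "0 0 0.9 0 0 0.35 1" --pt "0 0 0.9 0 0 0.35 1"

```text
t: 3.85
eef_pos: [0.5039, 0.1477, 0.0745]
ee_rot: [[-0.391, 0.921, 0.002], [0.921, 0.391, 0.002], [0.001, 0.003, -1.0]]
ft_force: [-2.8, 0.5, 6.7]
gripper_width: 0.0409
gripper_force: 61.7
```

send_rows --pt "0 0 0.4 0 0 0.17 1" --pt "0 0 0.9 0 0 0.35 1" --pt "0 0 0.9 0 0 0.35 1" --pt "0 0 0.9 0 0 0.35 1"

```text
t: 4.35
eef_pos: [0.5042, 0.1479, 0.0754]
ee_rot: [[-0.681, 0.732, 0.003], [0.732, 0.681, 0.002], [-0.0, 0.004, -1.0]]
ft_force: [-2.0, 0.3, 6.6]
gripper_width: 0.0408
gripper_force: 63.0
```

send_rows --pt "0 0 0.4 0 0 0.17 1" --pt "0 0 0.9 0 0 0.35 1" --pt "0 0 0.9 0 0 0.35 1" --pt "0 0 0.9 0 0 0.35 1"

```text
t: 4.85
eef_pos: [0.5044, 0.1482, 0.0762]
ee_rot: [[-0.891, 0.455, 0.004], [0.455, 0.891, 0.003], [-0.002, 0.004, -1.0]]
ft_force: [-1.3, 1.3, 7.0]
gripper_width: 0.0409
gripper_force: 63.0
```

send_rows --pt "0 0 0.4 0 0 0.17 1" --pt "0 0 0.9 0 0 0.35 1" --pt "0 0 0.9 0 0 0.35 1" --pt "0 0 0.9 0 0 0.35 1"

```text
t: 5.35
eef_pos: [0.5045, 0.1485, 0.0772]
ee_rot: [[-0.993, 0.122, 0.004], [0.122, 0.993, 0.003], [-0.004, 0.003, -1.0]]
ft_force: [-1.0, 0.8, 6.2]
gripper_width: 0.0411
gripper_force: 63.0
```

send_rows --pt "0 0 0.4 0 0 0.17 1" --pt "0 0 0.9 0 0 0.35 1" --pt "0 0 0.9 0 0 0.35 1" --pt "0 0 0.9 0 0 0.35 1"

```text
t: 5.85
eef_pos: [0.5045, 0.149, 0.078]
ee_rot: [[-0.974, -0.226, 0.004], [-0.226, 0.974, 0.003], [-0.005, 0.002, -1.0]]
ft_force: [-0.7, 3.0, 6.4]
gripper_width: 0.0409
gripper_force: 63.1
```

```bash
python3 - <<'E'
from h import *
s=sense();print({k:np.round(s[k],3) for k in("t","q","ft_force")})
E
```

```text
{'t': np.float64(5.85), 'q': array([-22.652,  20.129,   1.922, 113.973,  -1.061,  45.632,  82.95 ]), 'ft_force': array([-0.674,  2.954,  6.408])}
```

send_rows --pt "0 0 0.4 0 0 0.17 1" --pt "0 0 0.9 0 0 0.35 1" --pt "0 0 0.9 0 0 0.35 1" --pt "0 0 0.9 0 0 0.35 1"

```text
t: 6.35
eef_pos: [0.5043, 0.1493, 0.0789]
ee_rot: [[-0.837, -0.546, 0.004], [-0.546, 0.838, 0.004], [-0.005, 0.001, -1.0]]
ft_force: [-0.2, 3.2, 6.8]
gripper_width: 0.0408
gripper_force: 63.1
```

send_rows --pt "0 0 0.4 0 0 0.17 1" --pt "0 0 0.9 0 0 0.35 1" --pt "0 0 0.9 0 0 0.35 1" --pt "0 0 0.9 0 0 0.35 1"

```text
t: 6.85
eef_pos: [0.504, 0.1495, 0.0781]
ee_rot: [[-0.599, -0.801, 0.003], [-0.801, 0.599, 0.004], [-0.005, -0.0, -1.0]]
ft_force: [2.0, 5.7, -6.3]
gripper_width: 0.041
gripper_force: 61.6
```

fz flipped from +6.8 to -6.3 N, so the end of the thread lies between 123° and 143° of tool yaw, and I take about 133°. The grip now holds the screw up, so I release it to let it fall and go down 8 mm.

send_rows --pt "0 0 0 0 0 0 -1" --pt "0 0 0 0 0 0 -1" --pt "0 0 0 0 0 0 -1" --pt "0 0 0 0 0 0 -1" --pt "0 0 -8 0 0 0 -1" --pt "0 0 -8 0 0 0 -1"

```text
t: 7.6
eef_pos: [0.5021, 0.1466, 0.0688]
ee_rot: [[-0.598, -0.802, -0.002], [-0.802, 0.598, -0.001], [0.002, 0.001, -1.0]]
ft_force: [-0.5, -0.5, -0.1]
gripper_width: 0.0856
gripper_force: 0.0
```

```bash
python3 - <<'E'
from h import *
im=capture("scene");cv2.imwrite("pics/scene3.png",cv2.resize(im[130:330,220:420,::-1],None,fx=3,fy=3,interpolation=cv2.INTER_CUBIC))
for r in mark_of("screw_top","scene"): print(round(r["p"],2),np.round(r["pixel"],1))
print(proj("scene",[[.5035,.148,z] for z in(.094,.1,.102,.108)]).round(1).tolist())
s=sense();print({k:np.round(s[k],3) for k in("t","q","ft_force","eef_pos","gripper_width")})
E
```

```text
0.87 [363.3 166.7]
0.82 [311.  243.7]
0.81 [393.6 321.2]
0.39 [275.8 339.7]
[[310.6, 249.3], [310.6, 246.1], [310.6, 245.0], [310.6, 241.8]]
{'t': np.float64(7.7), 'q': array([-15.71 ,  20.865,  -6.309, 114.196,   3.155,  45.142, 119.465]), 'ft_force': array([0.296, 0.429, 0.254]), 'eef_pos': array([0.503, 0.147, 0.069]), 'gripper_width': np.float64(0.085)}
```

View pics/scene3.png

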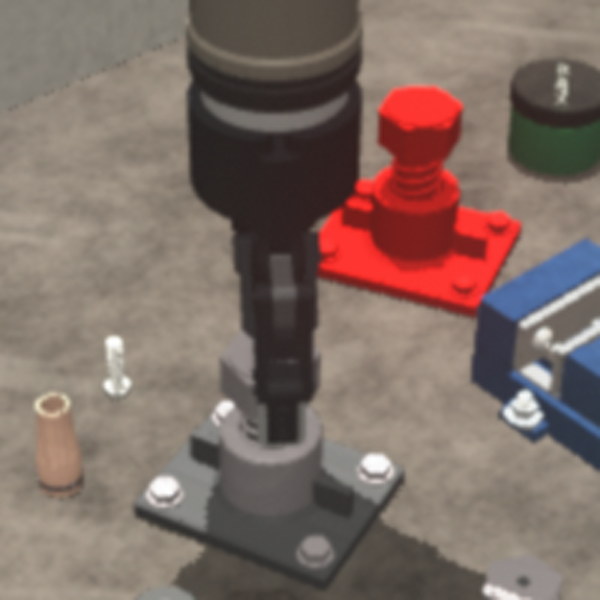

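The head's left corner is at crop about (222,350). It is lower than before the drop even though the screw had risen 5.7 mm, so it fell. Regripping and turning forward.

send_rows --pt "0 0 0 0 0 0 1" --pt "0 0 0 0 0 0 1" --pt "0 0 0 0 0 0 1" --pt "0 0 0 0 0 0 1" --pt "0 0 0 0 0 0 1" --pt "0 0 0 0 0 0 1"

```text
t: 8.45
eef_pos: [0.5025, 0.1473, 0.0699]
ee_rot: [[-0.598, -0.802, -0.001], [-0.802, 0.598, 0.0], [0.0, 0.001, -1.0]]
ft_force: [-2.5, 1.2, 4.9]
gripper_width: 0.0414
gripper_force: 61.7
```

send_rows --pt "0 0 -0.4 0 0 -0.15 1" --pt "0 0 -0.8 0 0 -0.3 1" --pt "0 0 -1.1 0 0 -0.45 1" --pt "0 0 -1.5 0 0 -0.6 1" --pt "0 0 -1.9 0 0 -0.75 1" --pt "0 0 -2.3 0 0 -0.9 1" --pt "0 0 -2.3 0 0 -0.9 1"

```text
t: 9.32
eef_pos: [0.5019, 0.1485, 0.0676]
ee_rot: [[-1.0, -0.03, -0.002], [-0.03, 1.0, 0.002], [0.001, 0.002, -1.0]]
ft_force: [-4.5, 2.7, 5.7]
gripper_width: 0.0411
gripper_force: 61.9
```

send_rows --pt "0 0 -0.4 0 0 -0.15 1" --pt "0 0 -0.8 0 0 -0.3 1" --pt "0 0 -1.1 0 0 -0.45 1" --pt "0 0 -1.5 0 0 -0.6 1" --pt "0 0 -1.9 0 0 -0.75 1" --pt "0 0 -2.3 0 0 -0.9 1" --pt "0 0 -2.7 0 0 -1.05 1" --pt "0 0 -3.1 0 0 -1.2 1" --pt "0 0 -3.4 0 0 -1.35 1" --pt "0 0 -3.8 0 0 -1.5 1" --pt "0 0 -4.2 0 0 -1.65 1" --pt "0 0 -4.6 0 0 -1.8 1" --pt "0 0 -5.0 0 0 -1.95 1" --pt "0 0 -5.3 0 0 -2.1 1" --pt "0 0 -5.7 0 0 -2.25 1" --pt "0 0 -6.1 0 0 -2.4 1" --pt "0 0 -6.5 0 0 -2.55 1" --pt "0 0 -6.9 0 0 -2.7 1" --pt "0 0 -6.9 0 0 -2.7 1" --pt "0 0 -6.9 0 0 -2.7 1"

```text
t: 11.82
eef_pos: [0.5048, 0.1494, 0.061]
ee_rot: [[0.889, 0.457, 0.004], [0.457, -0.889, 0.002], [0.005, -0.0, -1.0]]
ft_force: [2.4, 5.9, -0.5]
gripper_width: 0.0406
gripper_force: 61.3
```

```bash
python3 - <<'E'
from h import *
s=sense();print({k:np.round(s[k],3) for k in("t","q","ft_force","torque","eef_pos")})
R=s["ee_rot"];print(np.degrees(np.arctan2(R[1,1],R[0,1])))
E
```

```text
{'t': np.float64(11.825), 'q': array([-53.34 ,  27.231,  40.455, 115.331, -24.599,  45.726, -61.321]), 'ft_force': array([ 2.393,  5.916, -0.506]), 'torque': array([ 1.138, -0.378, -0.12 ]), 'eef_pos': array([0.505, 0.149, 0.061])}
-62.791038591956706
```

send_rows --pt "0 0 0 0 0 0 -1" --pt "0 0 0 0 0 0 -1" --pt "0 0 0 0 0 0 -1" --pt "0 0 0 0 0 0 -1" --pt "0 0 0 0 0 0.18 -1" --pt "0 0 0 0 0 0.36 -1" --pt "0 0 0 0 0 0.54 -1" --pt "0 0 0 0 0 0.72 -1" --pt "0 0 0 0 0 0.9 -1" --pt "0 0 0 0 0 1.08 -1" --pt "0 0 0 0 0 1.26 -1" --pt "0 0 0 0 0 1.44 -1" --pt "0 0 0 0 0 1.57 -1"

```text
t: 13.45
eef_pos: [0.5028, 0.1466, 0.0604]
ee_rot: [[-0.458, 0.889, 0.0], [0.889, 0.458, -0.0], [-0.0, -0.0, -1.0]]
ft_force: [0.6, 0.7, -0.6]
gripper_width: 0.0851
gripper_force: 0.0
```

send_rows --pt "0 0 0 0 0 0.18 -1" --pt "0 0 0 0 0 0.36 -1" --pt "0 0 0 0 0 0.54 -1" --pt "0 0 0 0 0 0.72 -1" --pt "0 0 0 0 0 0.9 -1" --pt "0 0 0 0 0 1.08 -1" --pt "0 0 0 0 0 1.26 -1" --pt "0 0 0 0 0 1.44 -1" --pt "0 0 0 0 0 1.57 -1" --pt "0 0 0 0 0 1.57 -1" --pt "0 0 0 0 0 1.57 -1"

```text
t: 14.82
eef_pos: [0.5028, 0.1467, 0.0604]
ee_rot: [[-0.892, -0.451, -0.0], [-0.451, 0.892, -0.0], [0.0, -0.0, -1.0]]
ft_force: [-0.6, 1.1, 0.2]
gripper_width: 0.0854
gripper_force: 0.0
```

```bash
python3 - <<'E'
from h import *
im=capture("scene");cv2.imwrite("pics/scene4.png",cv2.resize(im[130:330,220:420,::-1],None,fx=3,fy=3,interpolation=cv2.INTER_CUBIC))
s=sense();print({k:np.round(s[k],3) for k in("t","q","ft_force","eef_pos")})
R=s["ee_rot"];print(np.degrees(np.arctan2(R[1,1],R[0,1])))
E
```

```text
{'t': np.float64(14.875), 'q': array([-19.372,  21.562,  -1.908, 114.629,   1.015,  43.835,  94.974]), 'ft_force': array([0.1  , 0.982, 0.174]), 'eef_pos': array([0.503, 0.147, 0.06 ])}
116.85363295515143
```

View pics/scene4.png

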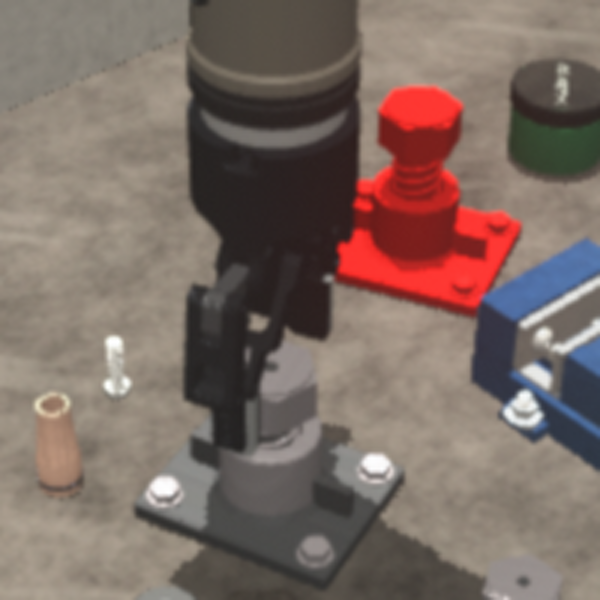

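The head is at crop (285,375), clearly screwed down and between the open fingers. Gripping again, then turning the last 2.86 rad.

send_rows --pt "0 1 2 0 0 0 -1" --pt "0 1 2 0 0 0 1" --pt "0 1 2 0 0 0 1" --pt "0 1 2 0 0 0 1" --pt "0 1 2 0 0 0 1" --pt "0 1 2 0 0 0 1" --pt "0 1 2 0 0 0 1"

```text
t: 15.75
eef_pos: [0.5027, 0.1484, 0.0627]
ee_rot: [[-0.891, -0.453, -0.0], [-0.453, 0.891, 0.001], [-0.0, 0.001, -1.0]]
ft_force: [-2.5, 0.4, 5.4]
gripper_width: 0.0412
gripper_force: 62.3
```

send_rows --pt "0 0 -0.4 0 0 -0.16 1" --pt "0 0 -0.8 0 0 -0.32 1" --pt "0 0 -1.2 0 0 -0.48 1" --pt "0 0 -1.6 0 0 -0.64 1" --pt "0 0 -2.0 0 0 -0.8 1" --pt "0 0 -2.4 0 0 -0.96 1" --pt "0 0 -2.9 0 0 -1.12 1" --pt "0 0 -3.3 0 0 -1.28 1" --pt "0 0 -3.7 0 0 -1.44 1" --pt "0 0 -3.7 0 0 -1.44 1" --pt "0 0 -3.7 0 0 -1.44 1"

```text
t: 17.12
eef_pos: [0.5029, 0.1493, 0.059]
ee_rot: [[-0.568, 0.823, 0.0], [0.823, 0.568, 0.002], [0.001, 0.001, -1.0]]
ft_force: [-2.1, 5.6, 4.5]
gripper_width: 0.041
gripper_force: 62.4
```

send_rows --pt "0 0 -0.4 0 0 -0.16 1" --pt "0 0 -0.8 0 0 -0.32 1" --pt "0 0 -1.2 0 0 -0.48 1" --pt "0 0 -1.6 0 0 -0.64 1" --pt "0 0 -2.0 0 0 -0.8 1" --pt "0 0 -2.4 0 0 -0.96 1" --pt "0 0 -2.9 0 0 -1.12 1" --pt "0 0 -3.3 0 0 -1.28 1" --pt "0 0 -3.6 0 0 -1.42 1" --pt "0 0 -3.6 0 0 -1.42 1" --pt "0 0 -3.6 0 0 -1.42 1" --pt "0 0 -3.6 0 0 -1.42 1" --pt "0 0 -3.6 0 0 -1.42 1"

```text
t: 18.75
eef_pos: [0.504, 0.1492, 0.0555]
ee_rot: [[0.728, 0.685, 0.002], [0.685, -0.728, 0.002], [0.003, 0.0, -1.0]]
ft_force: [0.3, 5.4, 2.7]
gripper_width: 0.0407
gripper_force: 62.1
```

```bash
python3 - <<'E'
from h import *
im=capture("scene");cv2.imwrite("pics/scene5.png",cv2.resize(im[130:330,220:420,::-1],None,fx=3,fy=3,interpolation=cv2.INTER_CUBIC))
s=sense();print({k:np.round(s[k],3) for k in("t","joint_velocities","ft_force","eef_pos","gripper_width","gripper_force")})
R=s["ee_rot"];print(np.degrees(np.arctan2(R[1,1],R[0,1])))
E
```

```text
{'t': np.float64(18.8), 'joint_velocities': array([ 0.093, -0.028, -0.067,  0.084,  0.024, -0.045,  0.057]), 'ft_force': array([0.548, 5.089, 2.51 ]), 'eef_pos': array([0.504, 0.149, 0.055]), 'gripper_width': np.float64(0.041), 'gripper_force': np.float64(62.093)}
-46.74865545950141
```

View pics/scene5.png

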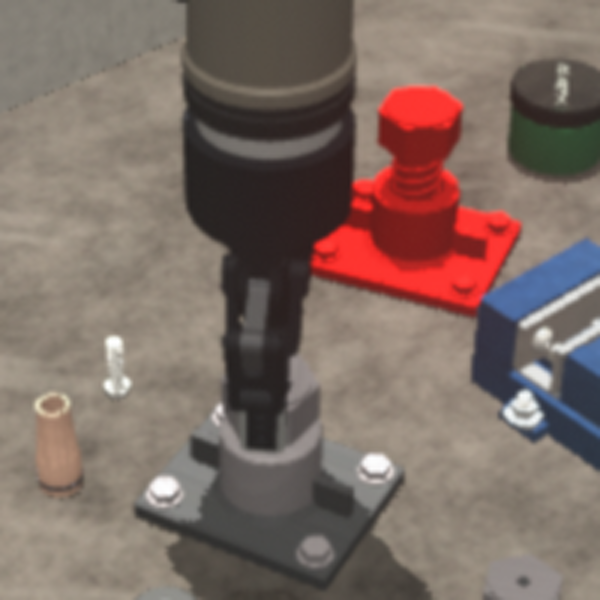

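The head now sits about 10 mm above the boss at crop (290,395), firmly gripped at 62 N. The forward turn totals 370° from the release point, or 360° ± 10° from the drop, and the nozzle and bolt have not moved.

```bash
python3 -c "
from plant import *
print(close_job())"
```

```text
the job is handed in; nothing more can be done
None
```

The job is handed in, result not reported: the screw was backed off until it dropped, then turned forward about one full turn (360° ± 10°) from there. The fingers still grip the head at about 62 N, and the nozzle and bolt show no movement in the last picture; the knob was out of that frame.

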